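# Draw the rolling pin out from under the shelf and hold it over the board

## Task

The rolling pin lies in the grey tray with one end trapped under the white shelf: take hold of it, tip its free end up and draw it out diagonally through the opening, without prying it hard against the shelf. Then hold it level about 15 cm above the middle of the red board, lined up with the board's long sides, and finish while still holding it there in the gripper. Leave the bowl, jar, plate and pastry cutter alone.

Things in the scene. Friction and masses are not known exactly. Their poses are not given: they have to be found in the camera images.
- pin_center (a point): wooden rolling pin, 280 mm long, about 0.25 kg: a straight barrel 40 mm in diameter and 176 mm long with a 52 mm handle (24 mm thick) at each end. This point is its centre, on its axis; its x axis runs along the pin (the two ends are alike; the pin may have rolled about x). It starts lying on the tray floor, so this point is 20 mm above that floor, nearly along the tray, its centre within about 15 mm of the tray's middle
- pin_end_a (a point): tip of the pin's handle at its -x end, on the axis, 140 mm from the centre
- pin_end_b (a point): tip of the pin's handle at its +x end, on the axis, 140 mm from the centre
- tray: light grey open tray, fixed to the bench. Origin on the bench under its middle; x runs along its length and points from the shelf-covered end to the open end, z up. Inside 330 mm long (x -165 to +165 mm) and 152 mm wide (y -76 to +76 mm); floor 10 mm and rim 70 mm above the bench, walls 5 mm thick. The open end carries a small finger lip outside, to x +182 mm. It stands open from the shelf's edge (x -50 mm) to the inside of the far wall (x +165 mm)
- shelf: white shelf on two blue side panels, fixed, same origin and axes as the tray: it covers the tray's -x end, from x -177 to x -50 mm, 190 mm wide, underside 85 mm and top 93 mm above the bench; the side panels stand outside the tray at y +-85 to +-95 mm
- board: red chopping board lying on the bench, fixed, 300 mm (x, its long side) by 210 mm (y) by 12 mm thick; origin at the centre of its underside
- cutter: bystander: steel ring pastry cutter, 64 mm in diameter, 30 mm high, standing on the board near one corner; origin at the centre of its underside
- bowl: bystander: glass mixing bowl, 150 mm in diameter, 75 mm high, beyond the work; origin at the centre of its underside
- jar: bystander: clear jar with a blue lid, 72 mm in diameter, 130 mm high, standing at the robot's left; origin at the centre of its underside
- plate: bystander: lime green plate, 140 mm in diameter, 18 mm high, lying at the robot's right; origin at the centre of its underside
There are look-alikes about, which are no part of the job. What is shaped like the shelf but brown or turquoise is not meant.

How it is judged:
By the outcome, as a careful person would: the job done as asked, in the order asked, and still so for the second after the job is handed in, while the arm keeps its last pose, push and grip.
It also fails if it takes over 38 s, if anything falls off the work surface, if the arm or the gripper's body presses on something with over 40 N, if the wrist force passes 120 N, or if a joint passes its speed limit or range.

## Robot

A 6-joint arm with a two-finger parallel gripper is mounted at the origin on the work surface. World frame = base frame: x ahead of the robot, y to its left, z up, the work surface at z = 0. Lengths are in m, angles in degrees, forces in N, time in s.
With the tool pointing down it reaches from about 0.25 to 0.725 m from the base axis. Payload 4 kg.
Tool frame: the origin (TCP) lies on the centre line of the jaws, within the pads' length; the fingertips stand 22 mm ahead of it and the grasp point (between the pads) lies 3 mm ahead of it; x points along the fingers, y is the direction in which the jaws open and shut, and the axes are right-handed (so a half turn about x gives the same grasp; the last joint's range is limited). The gripper opens to 85 mm and grips with 20 to 120 N. Pads are 22 mm wide; open, the fingers measure 114 mm over their backs; the gripper's body (76 mm by 85 mm) begins 54 mm behind the grasp point. The pads swing forward as they close: fully open they stand 13 mm farther back than shut.
Start: joints at [-68.239, 13.785, 0.286, 76.501, 0, 90], TCP at [0.185, -0.464, 0.253] pointing down, gripper open.
Joint ranges: [-155.79, 155.79], [-60.16, 107.12], [-62.33, 73.08], [-114, 123.19], [-81.49, 82.49], [-180, 180]. Speed limits (degrees/s): [159.86, 159.86, 180, 180, 180, 180].

## Interface

Orientations are given as [roll, pitch, yaw] about the fixed x, y, z axes, in that order (R = Rz(yaw) Ry(pitch) Rx(roll)).
In Python, from workcell import r gives the robot as it stands.
- The arm moves only by the tool servo_tool, never from a script. Its argument "targets" is a list of rows, each a list of 5 numbers: the finger opening in mm, from 0 to 85.4, then the shift along the tool's x, y, z in mm, then the turn about the tool's x in rad. In form: [[claw, dx, dy, dz, turn], ...]. A call has 1 to 10 rows; each row is the pose to reach, as a shift and turn from the pose commanded when the call began, along the tool's axes at that moment; what a row does not reach only later rows make up. A row lasts 1/8 s, in which the tool goes at most 62.5 mm and 10.7 degrees, less where a joint would pass 70% of its speed; a pose out of reach is approached as far as the arm can. A call with a gripper value outside its range is refused whole. The fingers move at their own pace and stop on an object; "force" is the grip in N (left out, the last holds). Time passes only in rows, so rows that repeat a pose let the fingers close. It gives the time, the measured TCP pose, the force and the opening at its end, in the units of the state.
- r.get_state(): the state, without advancing time (a new reading comes with each control period).
- r.camera(name): name is "scene" or "top"; returns the picture (480x640x3 uint8, red, green, blue); there is no depth.
- r.camera_info(name): a dict with "fovy" (degrees; the focal length in pixels is half the picture's height over the tangent of half this angle, whatever the lens; pixels are square), "cx", "cy" (the principal point, pixels), "dist" ([k1, k2, p1, p2, k3] as OpenCV has them; the pictures are not rectified), "R" (3x3) and "t" (3): a world point X has camera coordinates R X + t. Camera axes: x right, y down, z forward; pixel columns grow to the right and rows downward; lengths in m; the calibration is good to about 2 mm. A picture is of the moment at which its call begins. camera_info takes no time and is no camera call.
- r.sign_off(): hands the job in, once; it reports no verdict.
The state is a dict: "clock": time; "joint_pos": joint angles; "joint_vel": joint speeds; "effort": joint torques, N m; "tool_pos": TCP position; "eef_rot": TCP orientation; "wrist_force": force on the tool from outside, world axes, zero at the start; "moment": the same for the moment, N m; "width": finger opening in m.
Only numpy, scipy, OpenCV 4.12 (cv2) and the standard library are available. Lean on these libraries where they do the work, as an engineer would, in place of code of your own. Each camera call takes 0.05 s, during which the arm holds its last target.

## Working session

There is one attempt and no reset: what is moved stays moved. The work goes in short steps, Python scripts to look and compute and a tool call to move; the robot and the scene stay as the last step left them, time stands still between calls to the robot, and variables do not carry over. Pictures are saved under pics/ and viewed, and the job is handed in when it is done.

Besides the shell and the picture viewer there is one more tool, called after ">>>" by a JSON object that holds its "api" and its "payload". servo_tool: Moves the arm, as the interface text tells. Its arguments: {"type":"object","properties":{"targets":{"type":"array"},"force":{"type":"number"}},"required":["targets"]}

```bash
mkdir -p pics; ls
python3 - <<'E'
from workcell import r
import cv2
print(r.get_state())
for n in("scene","top"):
    im=r.camera(n); cv2.imwrite(f"pics/{n}0.png",im[:,:,::-1]); print(n,r.camera_info(n))
E
```

```text
pics
{'clock': 0.0, 'joint_pos': array([-6.82406113e+01,  1.38328261e+01,  2.13738714e-01,  7.65018211e+01,
       -2.61438953e-05,  9.00004013e+01]), 'joint_vel': array([-0.03207717, -0.01025285,  0.01030993, -0.07795518,  0.00398576,
       -0.02661946]), 'effort': array([ 6.95749695e-04, -3.72313392e+01,  2.52410227e+01,  1.69196154e-02,
       -5.44590523e-05,  1.25809837e-06]), 'tool_pos': array([ 0.18513722, -0.46382961,  0.25240761]), 'eef_rot': array([-89.98720975,  89.87909151, 111.77177769]), 'wrist_force': array([0.65121547, 0.20123906, 0.20605697]), 'moment': array([ 0.04654448, -0.00536904,  0.04213677]), 'width': 0.08547103278601004}
scene {'fovy': 47.74764821255633, 'cx': 313.9982340987392, 'cy': 240.5585417577199, 'dist': array([0.00187389, 0.        , 0.        , 0.        , 0.        ]), 'R': array([[ 0.86902466,  0.49476062, -0.00284141],
       [ 0.34972489, -0.61831804, -0.70382903],
       [-0.34998378,  0.61065107, -0.71036372]]), 't': array([-0.52612307, -0.13072702,  1.7165216 ])}
top {'fovy': 47.907131992271346, 'cx': 317.4021827996165, 'cy': 234.54591201226506, 'dist': array([0.02198536, 0.        , 0.        , 0.        , 0.        ]), 'R': array([[-8.37023879e-02, -9.96490558e-01,  6.91950181e-04],
       [-9.75747973e-01,  8.18190874e-02, -2.03030862e-01],
       [ 2.02261722e-01, -1.76693370e-02, -9.79172094e-01]]), 't': array([0.08363567, 0.55518043, 1.51469816])}
```

View pics/scene0.png

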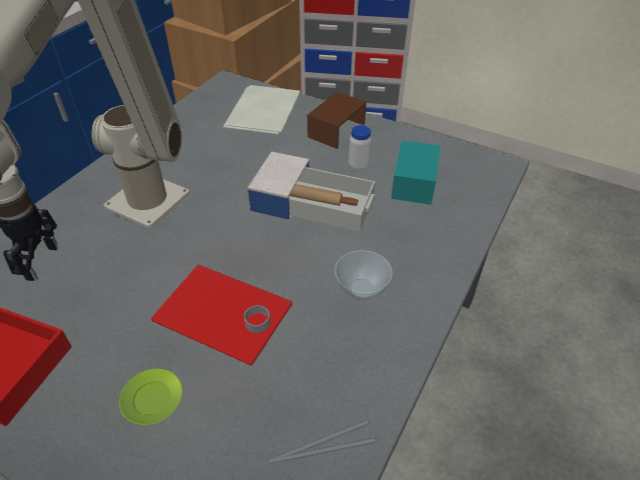

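View pics/top0.png

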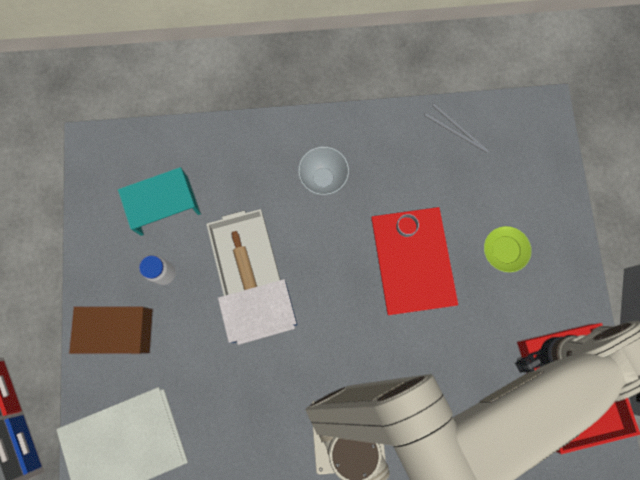

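The scene view shows the pin at about (325,195), in the tray under the white shelf (280,170); in the top view it is at (243,260). Candidates for each thing I need:
- **Shelf:** white at scene (280,170). The brown one at (337,118) and the turquoise one at (416,170) are decoys.
- **Board:** flat red at scene (222,312). The red box at (30,360) is not the board.
- **Pin:** the only wooden pin is in the grey tray. The sticks at scene (320,440) are not it.

Next I'll check this in a close crop and measure.

```bash
cat > h.py <<'E'
import numpy as np, cv2
from workcell import r
class C:
    def __init__(s,n):
        i=r.camera_info(n); f=240/np.tan(np.radians(i['fovy']/2))
        s.K=np.array([[f,0,i['cx']],[0,f,i['cy']],[0,0,1.]]); s.d=np.array(i['dist']); s.R=np.array(i['R']); s.t=np.array(i['t']); s.o=-s.R.T@s.t
    def rays(s,p):
        u=cv2.undistortPoints(np.array(p,float).reshape(-1,1,2),s.K,s.d).reshape(-1,2)
        return np.c_[u,np.ones(len(u))]@s.R
    def plane(s,p,z):
        d=s.rays(p); return s.o+d*((z-s.o[2])/d[:,2])[:,None]
    def proj(s,X):
        return cv2.projectPoints(np.array(X,float).reshape(-1,1,3),cv2.Rodrigues(s.R)[0],s.t,s.K,s.d)[0].reshape(-1,2)
def tri(ca,pa,cb,pb):
    da=ca.rays([pa])[0]; db=cb.rays([pb])[0]
    A=np.c_[da,-db]; k,*_=np.linalg.lstsq(A,cb.o-ca.o,rcond=None)
    a=ca.o+da*k[0]; b=cb.o+db*k[1]
    return (a+b)/2, np.linalg.norm(a-b)
E
python3 - <<'E'
import cv2
a=cv2.imread('pics/scene0.png')[145:235,240:385]; b=cv2.imread('pics/top0.png')[200:350,195:305]
cv2.imwrite('pics/cs.png',cv2.resize(a,None,fx=5.4,fy=5.4,interpolation=2)); cv2.imwrite('pics/ct.png',cv2.resize(b,None,fx=4,fy=4,interpolation=2))
E
```

```text
(no output)
```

View pics/cs.png

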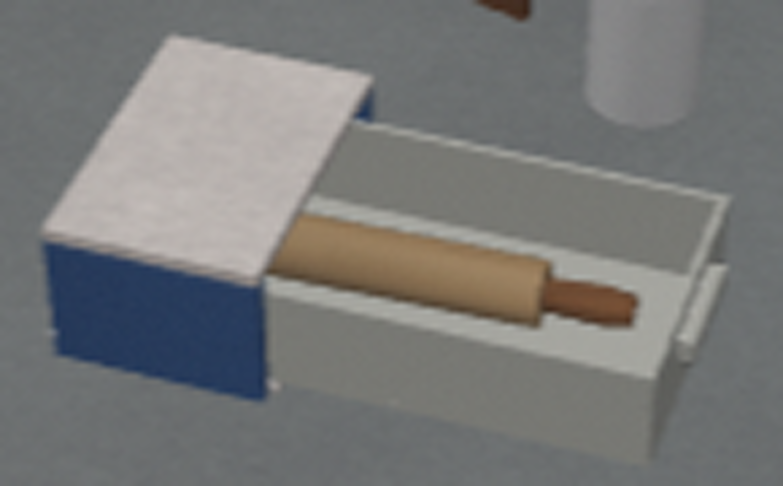

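View pics/ct.png

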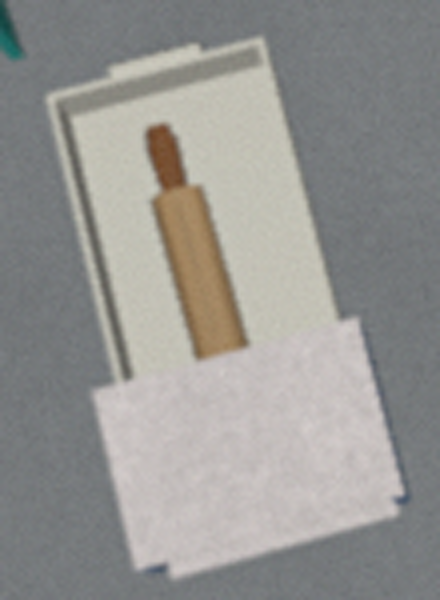

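The close crops confirm the pin: its barrel goes under the white shelf, and the dark free handle points to the tray's lipped end. The tip is at about scene (357,202) and top (234,231).

```bash
cat > m.py <<'E'
from h import *
S,T=C('scene'),C('top')
import sys
ims={'scene':cv2.imread('pics/scene0.png'),'top':cv2.imread('pics/top0.png')}
box={'scene':(280,180,365,215),'top':(225,225,265,292)}
res={}
for n,im in ims.items():
    hsv=cv2.cvtColor(im,cv2.COLOR_BGR2HSV); x0,y0,x1,y1=box[n]
    m=((hsv[...,0]<22)&(hsv[...,1]>70)).astype(np.uint8); q=np.zeros_like(m); q[y0:y1,x0:x1]=m[y0:y1,x0:x1]
    dark=q&(hsv[...,1]>125).astype(np.uint8)
    for nm,mm in(('pin',q),('barrel',q&(1-dark)),('handle',cv2.morphologyEx(dark,cv2.MORPH_OPEN,np.ones((2,2),np.uint8)))):
        k=np.argwhere(mm)[:,::-1]; vx,vy,cx,cy=cv2.fitLine(k.astype(np.float32),2,0,.01,.01).ravel()
        s=(k-[cx,cy])@[vx,vy]
        res[n,nm]=[np.array([cx+vx*a,cy+vy*a]) for a in (s.min(),s.max())]
        print(n,nm,len(k),res[n,nm])
    rm=((hsv[...,0]<8)|(hsv[...,0]>172))&(hsv[...,1]>150)&(hsv[...,2]>80)
    cs,_=cv2.findContours(rm.astype(np.uint8),0,2)
    for c in sorted(cs,key=cv2.contourArea)[-3:]:
        p=cv2.approxPolyDP(c,6,True).reshape(-1,2); print(n,'red',cv2.contourArea(c),p.tolist())
    wm=((hsv[...,1]<25)&(hsv[...,2]>165)) if 0 else (hsv[...,1]<40)&(hsv[...,2]>150)
    bx=(245,150,312,200) if n=='scene' else (212,275,300,348)
    q=np.zeros(wm.shape,np.uint8); q[bx[1]:bx[3],bx[0]:bx[2]]=wm[bx[1]:bx[3],bx[0]:bx[2]]
    cs,_=cv2.findContours(q,0,2); c=max(cs,key=cv2.contourArea)
    print(n,'white',cv2.contourArea(c),cv2.approxPolyDP(c,4,True).reshape(-1,2).tolist(), cv2.boxPoints(cv2.minAreaRect(c)).tolist())
E
python3 m.py
```

```text
scene pin 712 [array([290.81125781, 189.65328403]), array([356.81846234, 201.97268329])]
scene barrel 625 [array([290.78095099, 189.72698251]), array([356.85331732, 201.80257678])]
scene handle 87 [array([341.59344525, 199.9061553 ]), array([357.36881108, 203.27080806])]
scene red 1020.0 [[356, 52], [355, 74], [400, 76], [402, 55]]
scene red 4751.0 [[0, 308], [6, 425], [70, 345], [60, 329]]
scene red 7563.0 [[197, 265], [151, 319], [251, 364], [291, 302]]
scene white 1536.5 [[271, 152], [248, 187], [287, 195], [308, 159]] [[247.56927490234375, 186.7538604736328], [274.4000244140625, 139.80003356933594], [308.10772705078125, 159.0615692138672], [281.2769775390625, 206.01539611816406]]
top pin 622 [array([233.64636277, 231.10439489]), array([250.29571982, 287.50311852])]
top barrel 546 [array([233.58760434, 231.12241033]), array([250.32133818, 287.49826717])]
top handle 75 [array([235.104114  , 232.71266976]), array([238.8969014 , 247.28706599])]
top red 568.0 [[601, 324], [518, 344], [524, 356], [548, 338], [587, 334]]
top red 1716.0 [[628, 400], [558, 451], [639, 434]]
top red 6767.5 [[438, 207], [372, 217], [388, 314], [457, 304]]
top white 3882.5 [[219, 275], [223, 295], [218, 300], [229, 342], [239, 344], [294, 328], [284, 279], [254, 275], [257, 286], [244, 290], [239, 275], [224, 275], [226, 295]] [[211.94119262695312, 276.76470947265625], [279.7059326171875, 259.82354736328125], [297.11767578125, 329.47064208984375], [229.35293579101562, 346.41180419921875]]
```

```bash
cat > m2.py <<'E'
from h import *
S,T=C('scene'),C('top')
print('cams',S.o,T.o)
prs={'nl':((248,188.3),(296.3,324.5)),'nh':((271.5,152),(228.8,342.5)),'fl':((287.8,194.8),(284.5,280)),'fh':((309,158.9),(218.3,297.5)),
'tip':((357.3,202.5),(234,231)),'shoulder':((340.5,199.),(239.5,247.2)),
'rim_fl':((361.,214.5),(261.5,209.7)),'rim_fh':((374.8,181.3),(207.3,224)),
'b1':((197,265),(457,304)),'b2':((151,319),(457,304))}
P={}
for k,(a,b) in prs.items():
    if k[0]=='b': continue
    P[k],e=tri(S,a,T,b); print(k,P[k].round(4),round(e,4))
# board: order scene vs top
sc=[(197,265),(151,319),(251,364),(291,302)]; tp=[(388,314),(457,304),(438.5,207.5),(372,217)]
B=[]
for a,b in zip(sc,tp):
    p,e=tri(S,a,T,b); B.append(p); print('board',p.round(4),round(e,4))
B=np.array(B); print('board c',B.mean(0), 'sides',np.linalg.norm(B-np.roll(B,-1,0),axis=1),'long dir deg',np.degrees(np.arctan2(*((B[2]+B[3]-B[0]-B[1])[[1,0]]))))
top=np.array([T.plane([q],.012)[0] for q in tp]); print('top-plane c',top.mean(0),np.degrees(np.arctan2(*((top[2]+top[3]-top[0]-top[1])[[1,0]]))))
sc_=np.array([S.plane([q],.012)[0] for q in sc]); print('scene-plane c',sc_.mean(0),np.degrees(np.arctan2(*((sc_[2]+sc_[3]-sc_[0]-sc_[1])[[1,0]]))))
# shelf dir
for nm,c,i in(('T',T,1),('S',S,0)):
    q={k:c.plane([prs[k][i]],.093)[0] for k in('nl','nh','fl','fh')}
    xd=(q['fl']+q['fh']-q['nl']-q['nh'])/2; yd=(q['nh']+q['fh']-q['nl']-q['fl'])/2; c0=sum(q.values())/4
    print(nm,'shelf c',c0,np.linalg.norm(xd),np.linalg.norm(yd),np.degrees(np.arctan2(xd[1],xd[0])),np.degrees(np.arctan2(-yd[0],yd[1])))
# pin axis from planes
def pl(c,a,b):
    d=c.rays([a,b]); n=np.cross(d[0],d[1]); return n/np.linalg.norm(n)
n1=pl(S,(290.8,189.7),(357.2,202.2)); n2=pl(T,(233.7,231.1),(250.3,287.5)); d=np.cross(n1,n2); d/=np.linalg.norm(d); d*=np.sign(d[0])
print('axis',d,np.degrees(np.arctan2(d[1],d[0])))
for nm,c,pts in(('T',T,[(233.7,231.1),(250.3,287.5)]),('S',S,[(290.8,189.7),(357.2,202.2)])):
    q=c.plane(pts,.03); v=(q[0]-q[1])*np.sign(q[0][0]-q[1][0]); print(nm,q.round(4),np.degrees(np.arctan2(v[1],v[0])))
E
python3 m2.py
```

```text
cams [ 1.10368714 -0.86872166  1.12585028] [0.24235122 0.06468151 1.59581106]
nl [0.3086 0.1183 0.0849] 0.005
nh [0.2743 0.3045 0.0876] 0.0013
fl [0.4335 0.1418 0.0942] 0.006
fh [0.3996 0.3274 0.091 ] 0.0029
tip [0.5974 0.2819 0.0289] 0.0001
shoulder [0.5467 0.2679 0.0319] 0.0
rim_fl [0.6471 0.1948 0.07  ] 0.0056
rim_fh [0.6173 0.3535 0.0685] 0.0041
board [ 0.3172 -0.1498  0.007 ] 0.0019
board [ 0.3298 -0.3538  0.0052] 0.001
board [ 0.6245 -0.3373  0.0038] 0.0011
board [ 0.6113 -0.1328  0.0064] 0.001
board c [ 0.47068292 -0.24341787  0.00559633] sides [0.204444   0.29518892 0.20499526 0.2946005 ] long dir deg 3.2573251213053513
top-plane c [ 0.46976216 -0.24202723  0.012     ] 3.1420566152953757
scene-plane c [ 0.47414474 -0.24694462  0.012     ] 3.301204664920583
T shelf c [0.35240093 0.22140239 0.093     ] 0.1268713202240182 0.18937367059299437 10.55349914974747 10.005506208207828
S shelf c [0.35806438 0.22067758 0.093     ] 0.12425405857176977 0.1870767071954814 14.016087417330453 10.839543878727703
axis [0.97485055 0.22274837 0.00704128] 12.870833788333215
T [[0.5969 0.2826 0.03  ]
 [0.4258 0.2434 0.03  ]] 12.905167427859917
S [[0.3893 0.2326 0.03  ]
 [0.5971 0.2819 0.03  ]] 13.326017079040229
```

Both views agree on heights: pin axis about 30 mm and shelf top about 90 mm. The tray centre is about (0.465, 0.2425) with yaw 10.5°. The pin tip is at (0.597, 0.282) with yaw 13°. The board centre is (0.470, −0.2435) with yaw 3.2°.

The tool can't pitch, so the pin has to pivot in a light grip. I'll grip the free handle gently, lift so the far end hangs low, and level the pin later on the board.

```bash
cat > go.py <<'E'
import sys
from h import *
from scipy.spatial.transform import Rotation as Ro
def st():
    s=r.get_state(); Rm=Ro.from_euler('xyz',s['eef_rot'],degrees=True).as_matrix(); return s,Rm
def go(x,y,z,jaw):  # jaw: desired yaw of tool y axis, mod 180
    s,Rm=st(); d=Rm.T@(np.array([x,y,z])-s['tool_pos'])*1000
    cur=np.degrees(np.arctan2(Rm[1,1],Rm[0,1])); w=(jaw-cur+90)%180-90
    sg=Rm[2,0] # tool x vs world z
    print('shift',d.round(1),'turn opts',np.radians(w)*sg,np.radians(w-180*np.sign(w))*sg,'j6',s['joint_pos'][5].round(1))
    print(Rm.round(3).tolist())
def show():
    s,Rm=st(); print('t',s['clock'],'pos',s['tool_pos'].round(4),'w',s['width'].round(4),'F',s['wrist_force'].round(2),'M',s['moment'].round(3),'j',s['joint_pos'].round(0), 'jawyaw',np.degrees(np.arctan2(Rm[1,1],Rm[0,1])).round(2))
if __name__=='__main__':
    show()
    if len(sys.argv)>4: go(*map(float,sys.argv[1:5]))
E
python3 go.py 0.5775 0.2775 0.20 103
python3 - <<'E'
from h import *
T=C('top');S=C('scene');print('cutter',T.plane([(408,225)],.042),S.plane([(257,311)],.042))
E
```

```text
cutter [[ 0.56963173 -0.23179342  0.042     ]] [[ 0.56831917 -0.22187794  0.042     ]]Traceback (most recent call last):
  File "go.py", line 15, in <module>
    show()
    ~~~~^^
  File "go.py", line 13, in show
    s,Rm=st(); print('t',s['clock'],'pos',s['tool_pos'].round(4),'w',s['width'].round(4),'F',s['wrist_force'].round(2),'M',s['moment'].round(3),'j',s['joint_pos'].round(0), 'jawyaw',np.degrees(np.arctan2(Rm[1,1],Rm[0,1])).round(2))
                                                                     ^^^^^^^^^^^^^^^^
AttributeError: 'float' object has no attribute 'round'
```

```bash
sed -i "s/s\['width'\].round(4)/round(float(s['width']),4)/; s/s\['clock'\]/round(s['clock'],2)/" go.py; python3 go.py 0.5775 0.2775 0.20 103
```

```text
t 0.1 pos [ 0.1852 -0.4639  0.2525] w 0.0852 F [ 0.04 -0.18  0.62] M [-0.016 -0.018  0.052] j [-68.  14.   0.  77.   0.  90.] jawyaw -68.24
shift [  53.5 -543.  -639.2] turn opts 0.1528794273120445 -2.9887076651698794 j6 90.0
[[-0.001, 0.371, -0.929], [0.002, -0.929, -0.371], [-1.0, -0.002, -0.0]]
```

>>> {"api": "servo_tool", "payload": {"targets": [[50,0,-45,-48,-0.18],[50,0,-90,-100,-0.36],[50,0,-130,-150,-0.54],[50,0,-170,-200,-0.72],[50,0,-210,-250,-0.9],[50,0,-250,-295,-1.08],[50,10,-290,-340,-1.26],[50,20,-330,-385,-1.44],[50,30,-370,-430,-1.62],[50,30,-410,-475,-1.8]]}}

```text
clock: 1.35
tool_pos: [0.4721, 0.09, 0.2223]
eef_rot: [-103.3, 89.9, -158.1]
wrist_force: [1.5, -0.5, -0.3]
width: 0.0497
```

```bash
python3 go.py 0.5775 0.2775 0.12 103
```

```text
t 1.35 pos [0.4721 0.09   0.2223] w 0.0497 F [ 1.49 -0.45 -0.29] M [-0.012 -0.044  0.006] j [11. 13. -6. 72. -0. 66.] jawyaw 35.25
shift [102.  194.5 -92.3] turn opts -1.1824829865059983 1.9591034164809222 j6 65.6
[[-0.002, 0.817, 0.577], [-0.001, 0.577, -0.817], [-1.0, -0.002, -0.0]]
```

>>> {"api": "servo_tool", "payload": {"targets": [[50,0,35,-17,-0.18],[50,10,70,-34,-0.36],[50,20,105,-50,-0.54],[50,40,140,-67,-0.72],[50,60,170,-80,-0.9],[50,80,194,-92,-1.08],[50,100,194,-92,-1.18],[50,102,194,-92,-1.18]]}}

```text
clock: 2.35
tool_pos: [0.5771, 0.2741, 0.1185]
eef_rot: [-166.8, 89.7, -154.3]
wrist_force: [-0.6, -0.8, 0.5]
width: 0.0502
```

```bash
python3 go.py 0.5775 0.2775 0.037 103
python3 - <<'E'
from workcell import r
import cv2
for n,(x0,y0,x1,y1) in(("scene",(240,100,400,240)),("top",(180,170,310,310))):
    im=r.camera(n)[:,:,::-1]; cv2.imwrite(f"pics/{n}1.png",cv2.resize(im[y0:y1,x0:x1],None,fx=4,fy=4))
E
```

```text
t 2.35 pos [0.5771 0.2741 0.1185] w 0.0502 F [-0.59 -0.85  0.48] M [0.006 0.045 0.004] j [25. 34. 11. 67. -0. 13.] jawyaw 102.46
shift [81.5  3.3  1.6] turn opts -0.00938636209809157 3.1321543450190643 j6 12.9
[[-0.005, -0.216, 0.976], [-0.002, 0.976, 0.216], [-1.0, -0.001, -0.006]]
```

View pics/scene1.png

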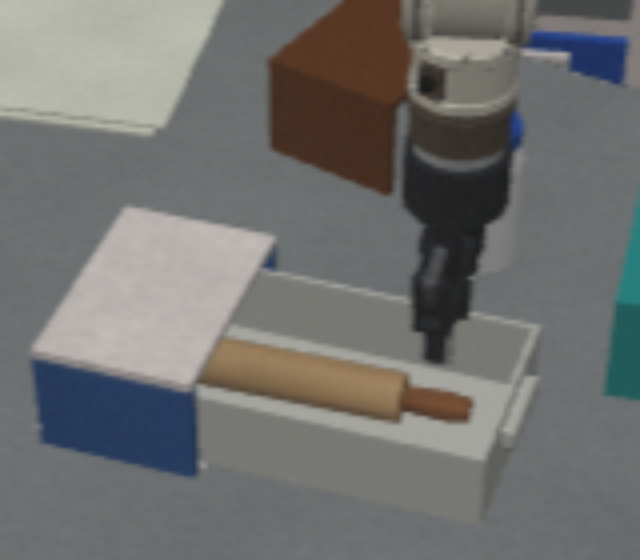

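View pics/top1.png

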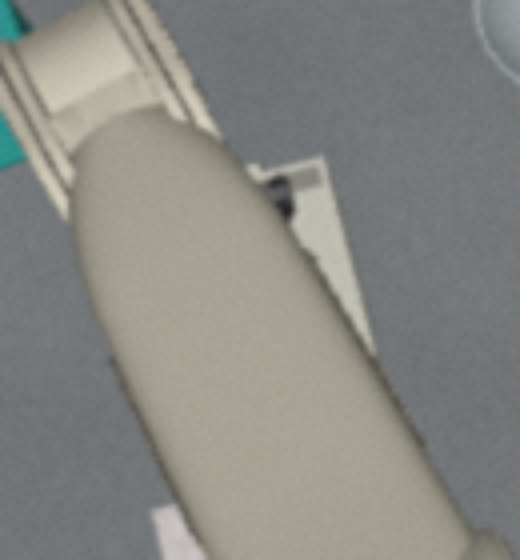

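The gripper hangs above the handle in line with it, with the fingertips at about scene crop (437,355). The top view is hidden by the arm. I'll descend and close lightly.

>>> {"api": "servo_tool", "payload": {"targets": [[50,30,3,1,-0.01],[50,60,3,1,-0.01],[50,81,3,1,-0.01],[50,81,3,1,-0.01],[20,81,3,1,-0.01],[15,81,3,1,-0.01],[15,81,3,1,-0.01],[15,81,3,1,-0.01]], "force": 20}}

```text
clock: 3.45
tool_pos: [0.5805, 0.2784, 0.0423]
eef_rot: [12.1, 89.8, 25.2]
wrist_force: [-0.6, -0.2, 6.1]
width: 0.0224
```

```bash
python3 go.py
```

```text
t 3.45 pos [0.5805 0.2784 0.0423] w 0.0224 F [-0.65 -0.17  6.15] M [ 0.015 -0.076  0.042] j [26. 38.  6. 58. -0. 13.] jawyaw 103.07
```

>>> {"api": "servo_tool", "payload": {"targets": [[15,-10,0,0,0],[15,-20,0,1,0],[15,-30,0,2,0],[15,-40,0,3,0],[15,-40,0,3,0]]}}

```text
clock: 4.08
tool_pos: [0.5831, 0.2788, 0.0818]
eef_rot: [8.9, 89.8, 22.0]
wrist_force: [1.0, 1.1, -1.4]
width: 0.0222
```

```bash
python3 go.py
cat > pic.py <<'E'
import sys,cv2
from workcell import r
n,o,x0,y0,x1,y1=sys.argv[1],sys.argv[2],*map(int,sys.argv[3:7])
im=r.camera(n)[:,:,::-1]; cv2.imwrite(f"pics/{o}_full.png",im); f=min(800/(x1-x0),600/(y1-y0)); cv2.imwrite(f"pics/{o}.png",cv2.resize(im[y0:y1,x0:x1],None,fx=f,fy=f))
E
python3 pic.py scene s2 240 100 400 220
```

```text
t 4.08 pos [0.5831 0.2788 0.0818] w 0.0222 F [ 0.96  1.08 -1.41] M [ 0.075 -0.287 -0.045] j [26. 37.  9. 63. -0. 12.] jawyaw 103.07
```

View pics/s2.png

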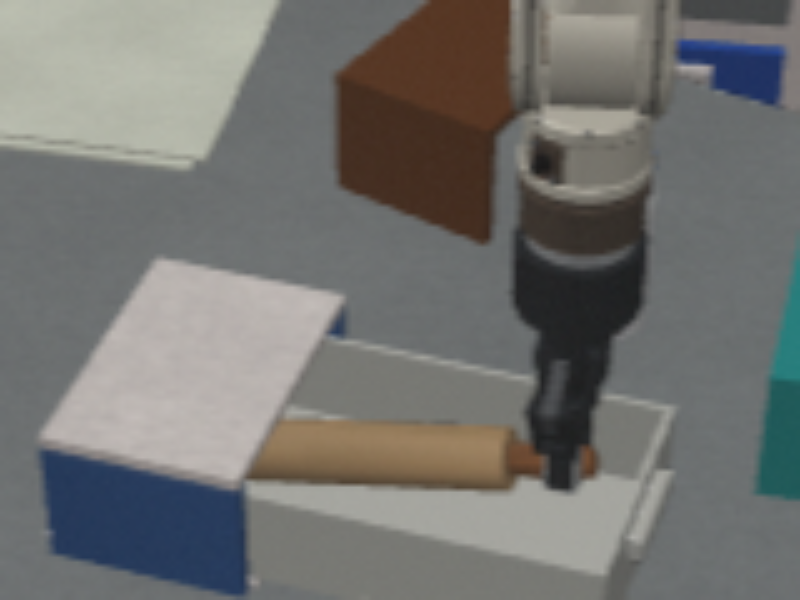

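The pin is pivoting in the grip. Its free end is up by about 40 mm, the far end is still on the floor, and the wrist carries only about half the weight (−1.4 N). I'll carry on.

>>> {"api": "servo_tool", "payload": {"targets": [[15,-12,0,1,0],[15,-24,0,2,0],[15,-36,0,4,0],[15,-48,0,6,0],[15,-60,0,8,0],[15,-60,0,8,0]]}}

```text
clock: 4.88
tool_pos: [0.5912, 0.2807, 0.1422]
eef_rot: [10.0, 89.8, 23.1]
wrist_force: [1.6, 0.0, -1.2]
width: 0.0225
```

```bash
python3 go.py; python3 pic.py scene s3 240 100 400 220
```

```text
t 4.88 pos [0.5912 0.2807 0.1422] w 0.0225 F [ 1.56  0.01 -1.17] M [ 0.017 -0.252  0.005] j [25. 35. 15. 71. -0. 12.] jawyaw 103.07
```

View pics/s3.png

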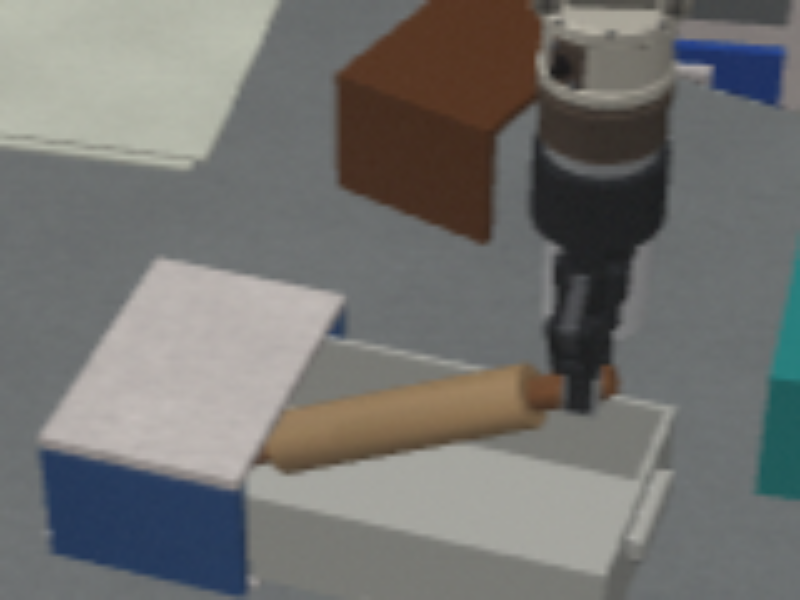

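The pin is now tipped about 25°. The barrel's rear end is at the shelf's edge and not touching it, and forces are still around 1–2 N. I'll keep lifting and drawing it out.

>>> {"api": "servo_tool", "payload": {"targets": [[15,-12,0,3,0],[15,-24,0,6,0],[15,-36,0,9,0],[15,-48,0,12,0],[15,-60,0,14,0],[15,-72,0,16,0],[15,-72,0,16,0]]}}

```text
clock: 5.8
tool_pos: [0.6068, 0.2843, 0.2143]
eef_rot: [8.5, 89.8, 21.5]
wrist_force: [1.2, -0.4, 0.6]
width: 0.0223
```

```bash
python3 go.py; python3 pic.py scene s4 240 70 400 220
```

```text
t 5.8 pos [0.6068 0.2843 0.2143] w 0.0223 F [ 1.21 -0.38  0.61] M [ 0.103 -0.585 -0.014] j [25. 35. 26. 81. -0. 12.] jawyaw 103.07
```

View pics/s4.png

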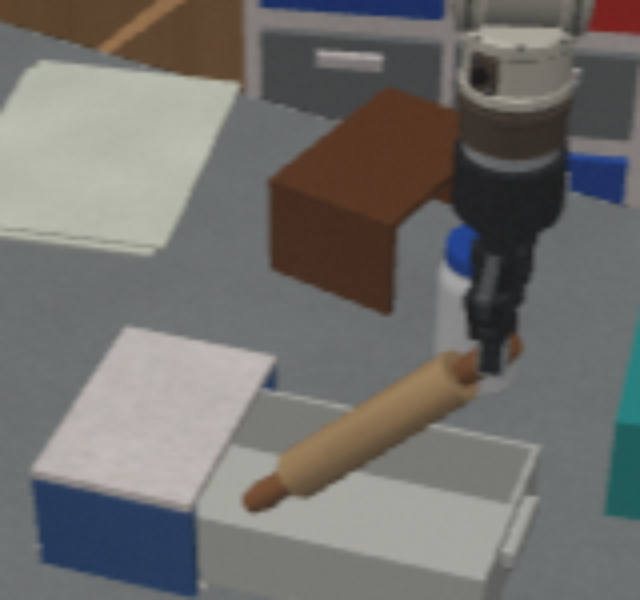

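The pin's hidden end is now clear in front of the shelf edge (crop (262,492)), tipped about 45°. Next is a straight lift out of the tray.

>>> {"api": "servo_tool", "payload": {"targets": [[15,-20,0,0,0],[15,-40,0,0,0],[15,-60,0,0,0],[15,-80,0,0,0],[15,-100,0,0,0],[15,-120,0,0,0],[15,-120,0,0,0]]}}

```text
clock: 6.72
tool_pos: [0.6056, 0.284, 0.3333]
eef_rot: [18.9, 89.9, 31.9]
wrist_force: [-0.1, -0.3, -2.8]
width: 0.0221
```

```bash
python3 go.py 0.55 -0.305 0.33 93.2; python3 pic.py scene s5 240 30 400 210
python3 - <<'E'
from h import *
T=C('top');S=C('scene');print('bowl',T.plane([(324,170)],.075),S.plane([(363,268)],.075)); print(T.plane([(508,249)],.018))
E
```

```text
t 6.72 pos [0.6056 0.284  0.3333] w 0.0221 F [-0.11 -0.31 -2.77] M [-0.02   0.009  0.036] j [25. 35. 44. 99.  0. 12.] jawyaw 103.08
shift [   2.7 -561.1 -187.5] turn opts 0.17237791582077394 -2.9692099375435026 j6 12.0
[[0.001, -0.226, 0.974], [0.001, 0.974, 0.226], [-1.0, 0.001, 0.002]]
bowl [[0.74846024 0.00160072 0.075     ]] [[0.74634644 0.01009224 0.075     ]]
[[ 0.47761854 -0.52213977  0.018     ]]
```

View pics/s5.png

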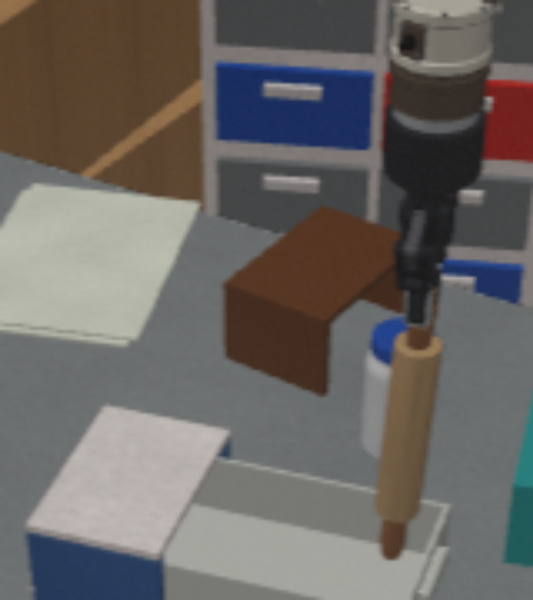

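The pin is free and hangs near-vertical from the handle, with its low end about 7 cm above the bench; the wrist reads −2.8 N, about its weight. I'll lift it above the rim, tighten the grip for carrying, and take it to the cutter-free side of the board.

>>> {"api": "servo_tool", "payload": {"targets": [[15,-15,0,-10,0],[15,-30,0,-20,0],[15,-45,0,-35,0],[15,-50,0,-50,0],[15,-50,0,-50,0]], "force": 50}}

```text
clock: 7.4
tool_pos: [0.5554, 0.2723, 0.3851]
eef_rot: [16.1, 89.8, 29.2]
wrist_force: [-0.4, 0.1, -3.1]
width: 0.0212
```

```bash
python3 go.py 0.345 -0.318 0.38 93.2;python3 pic.py scene s6 200 0 440 220
```

```text
t 7.4 pos [0.5554 0.2723 0.3851] w 0.0212 F [-0.38  0.12 -3.11] M [-0.002  0.096 -0.019] j [ 26.  29.  42. 103.   0.  13.] jawyaw 103.11
shift [   3.7 -527.2 -338.9] turn opts 0.17295912119430717 -2.968618268825566 j6 13.0
[[0.003, -0.227, 0.974], [0.002, 0.974, 0.227], [-1.0, 0.001, 0.003]]
```

View pics/s6.png

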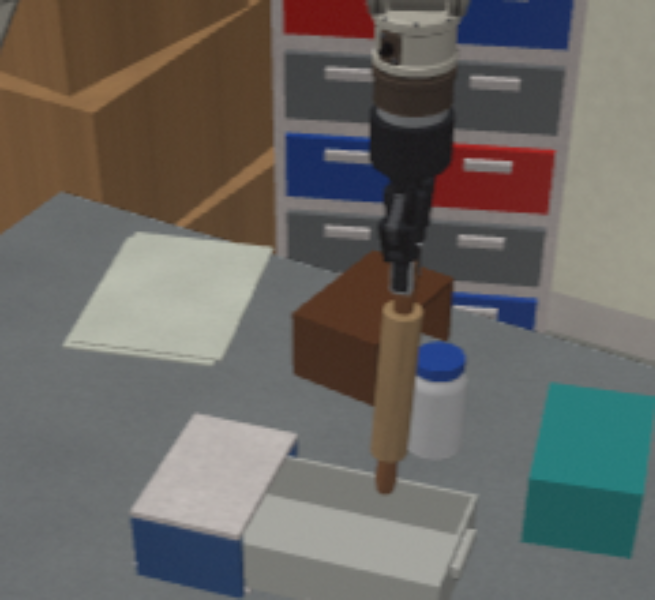

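The pin hangs with its low end at about z 0.12, clear of the rim. I'll move across now.

>>> {"api": "servo_tool", "payload": {"targets": [[15,0,-20,-10,0.02],[15,0,-55,-30,0.05],[15,0,-95,-55,0.08],[15,0,-135,-80,0.1],[15,0,-175,-105,0.12],[15,0,-215,-130,0.14],[15,0,-255,-155,0.16],[15,0,-295,-180,0.17],[15,0,-335,-205,0.17],[15,0,-375,-230,0.17]]}}

```text
clock: 8.7
tool_pos: [0.417, -0.1463, 0.3824]
eef_rot: [-42.9, 90.0, -39.6]
wrist_force: [0.7, -0.2, -2.4]
width: 0.0209
```

```bash
python3 go.py 0.345 -0.318 0.30 93.2
```

```text
t 8.7 pos [ 0.417  -0.1463  0.3824] w 0.0209 F [ 0.71 -0.18 -2.44] M [ 0.012 -0.051 -0.002] j [-19.   6.  10.  94.  -0. -23.] jawyaw 93.33
shift [  82.4 -167.2  -81.9] turn opts 0.0023330606079805137 -3.1392593850823416 j6 -22.7
[[0.0, -0.058, 0.998], [-0.0, 0.998, 0.058], [-1.0, -0.0, 0.0]]
```

>>> {"api": "servo_tool", "payload": {"targets": [[15,0,-35,-20,0],[15,0,-75,-38,0],[15,0,-115,-56,0],[15,0,-150,-74,0],[15,15,-167,-82,0],[15,40,-167,-82,0],[15,60,-167,-82,0],[15,75,-167,-82,0],[15,75,-167,-82,0]]}}

```text
clock: 9.82
tool_pos: [0.3448, -0.3159, 0.3061]
eef_rot: [134.9, 89.8, 138.2]
wrist_force: [0.3, 0.3, -1.5]
width: 0.0211
```

```bash
python3 go.py 0.345 -0.318 0.28 93.2;python3 pic.py scene s7 100 150 340 390;python3 pic.py top t7 340 180 500 340
```

```text
t 9.82 pos [ 0.3448 -0.3159  0.3061] w 0.0211 F [ 0.25  0.29 -1.53] M [ 0.067  0.061 -0.023] j [-42.   9.   2.  83.  -0. -46.] jawyaw 93.32
shift [26.1 -2.1  0.1] turn opts 0.0021293002720370597 -3.1394471154538164 j6 -45.8
[[-0.002, -0.058, 0.998], [0.002, 0.998, 0.058], [-1.0, 0.002, -0.002]]
```

View pics/s7.png

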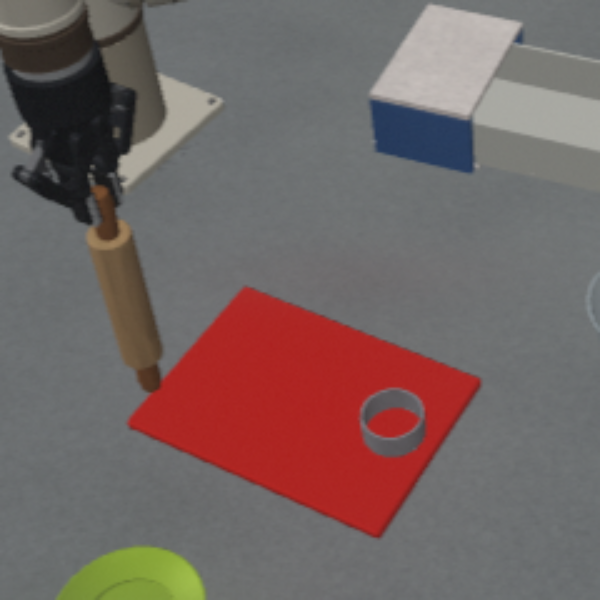

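View pics/t7.png

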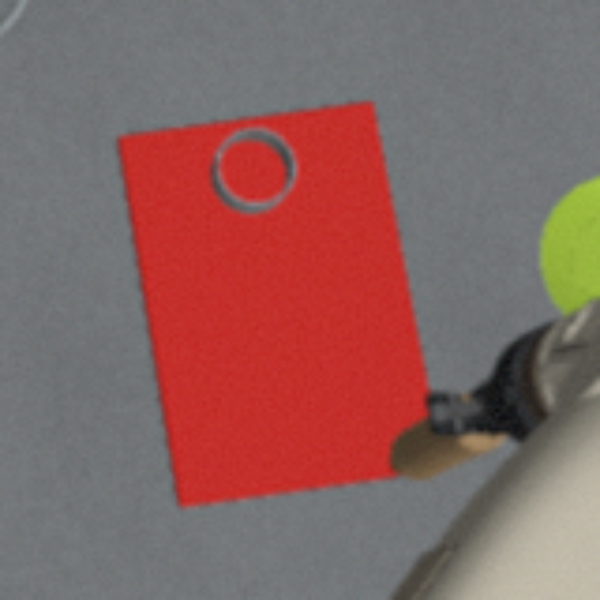

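Run:
```python
from h import *
S=C('scene');T=C('top')
print('low tip',S.plane([(159.5,303.5)],.05),'top tip',S.plane([(140.5,226)],.325)); 
print('top-view low barrel',T.plane([(449,303)],.06))
print(S.proj([[.3448,-.316,.303],[.33,-.317,.05],[.36,-.317,.05]]))
```

```text
low tip [[ 0.3463934  -0.32761968  0.05      ]] top tip [[ 0.36452898 -0.32484393  0.325     ]]
top-view low barrel [[ 0.33172958 -0.31696137  0.06      ]]
[[138.7772005  227.76544035]
 [157.32161144 298.07699555]
 [166.50124072 302.69930807]]
```

The pin hangs over the board's near right corner with its low end slightly nearer the robot (x about 0.335). I'll touch it down and draw the grip forward and down so the pin tips over to level.

>>> {"api": "servo_tool", "payload": {"targets": [[15,15,-2,4,0],[15,30,-4,14,0],[15,33,-4,35,0],[15,36,-4,57,0],[15,41,-4,78,0],[15,48,-4,99,0],[15,58,-4,121,0],[15,75,-4,148,0],[15,75,-4,148,0]], "force": 20}}

```text
clock: 11.05
tool_pos: [0.5026, -0.3126, 0.2371]
eef_rot: [-19.3, 88.8, -15.7]
wrist_force: [9.6, 0.7, 15.5]
width: 0.0214
```

```bash
python3 go.py;python3 pic.py scene s8 100 150 340 390
```

```text
t 11.05 pos [ 0.5026 -0.3126  0.2371] w 0.0214 F [ 9.56  0.7  15.49] M [ 0.332 -2.094 -0.1  ] j [-32.  24.  12.  77.   0. -36.] jawyaw 93.55
```

View pics/s8.png

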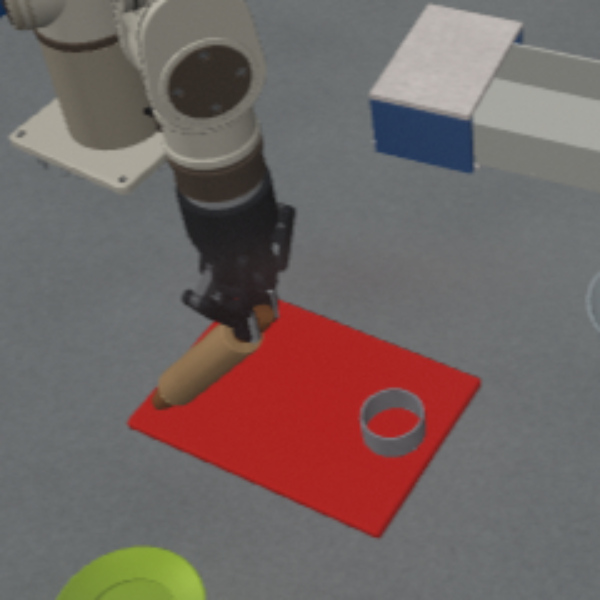

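It is tipping correctly at about 45°, but I'm pushing along the pin a little (15 N). I'll pull forward first and then keep lowering.

>>> {"api": "servo_tool", "payload": {"targets": [[15,0,0,12,0],[15,8,0,24,0],[15,22,0,36,0],[15,38,0,47,0],[15,54,0,57,0],[15,70,0,66,0],[15,70,0,66,0]]}}

```text
clock: 11.98
tool_pos: [0.5583, -0.307, 0.1591]
eef_rot: [153.6, 89.7, 156.9]
wrist_force: [0.7, -0.4, 0.7]
width: 0.0211
```

```bash
python3 go.py;python3 pic.py scene s9 100 150 340 390
```

```text
t 11.97 pos [ 0.5583 -0.307   0.1591] w 0.0211 F [ 0.75 -0.37  0.72] M [-0.098  0.012  0.081] j [-29.  33.  14.  72.  -0. -32.] jawyaw 93.37
```

View pics/s9.png

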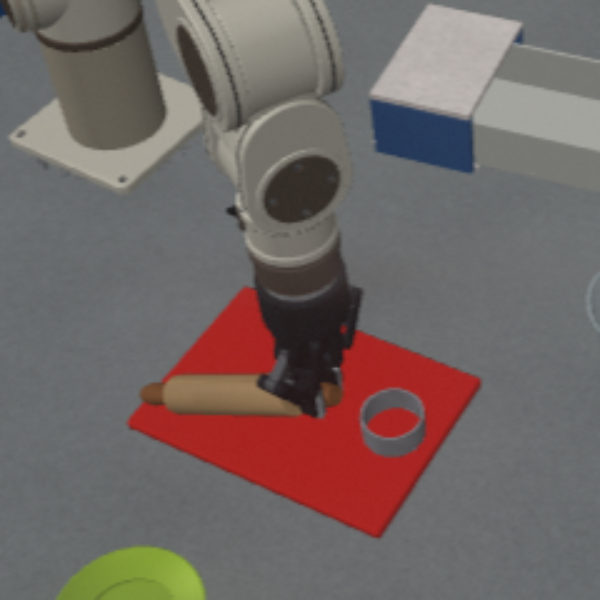

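>>> {"api": "servo_tool", "payload": {"targets": [[15,5,0,14,0],[15,20,0,26,0],[15,38,0,34,0],[15,56,0,40,0],[15,74,0,44,0],[15,90,0,46,0],[15,104,0,47,0],[15,104,0,47,0]]}}

```text
clock: 13.02
tool_pos: [0.6048, -0.3047, 0.0566]
eef_rot: [157.8, 89.8, 161.2]
wrist_force: [-0.3, -0.6, 0.1]
width: 0.0211
```

```bash
python3 go.py;python3 pic.py scene s10 100 180 340 360
```

```text
t 13.03 pos [ 0.6048 -0.3047  0.0566] w 0.0211 F [-0.35 -0.64  0.09] M [-0.037  0.364 -0.006] j [-27.  41.  14.  63.  -0. -30.] jawyaw 93.33
```

View pics/s10.png

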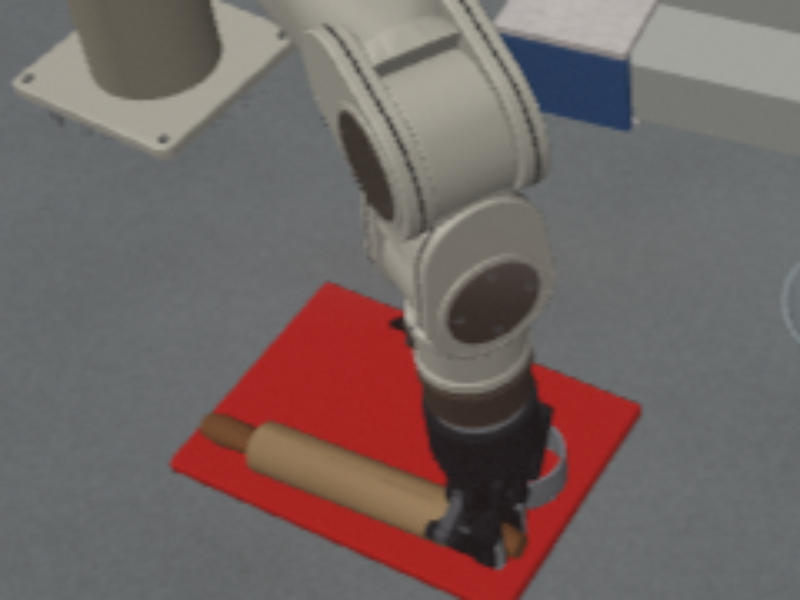

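It lies almost flat along the board's long side, clear of the cutter. I'll lower the last bit, release gently and back off upward.

>>> {"api": "servo_tool", "payload": {"targets": [[15,7,0,0,0],[15,12,0,0,0],[15,13,0,0,0],[28,12,0,0,0],[36,10,0,0,0],[36,8,0,0,0],[36,-20,0,0,0],[36,-60,0,0,0],[50,-100,0,-50,0],[60,-100,0,-90,0]]}}

```text
clock: 14.32
tool_pos: [0.5175, -0.3116, 0.1626]
eef_rot: [-36.1, 89.5, -32.7]
wrist_force: [0.2, -0.7, -0.8]
width: 0.0598
```

```bash
python3 go.py;python3 pic.py scene s11 100 180 340 360;python3 pic.py top t11 340 180 500 330
```

```text
t 14.32 pos [ 0.5175 -0.3116  0.1626] w 0.0598 F [ 0.18 -0.75 -0.85] M [-0.056  0.02  -0.042] j [-31.  28.   7.  69.  -0. -34.] jawyaw 93.36
```

View pics/s11.png

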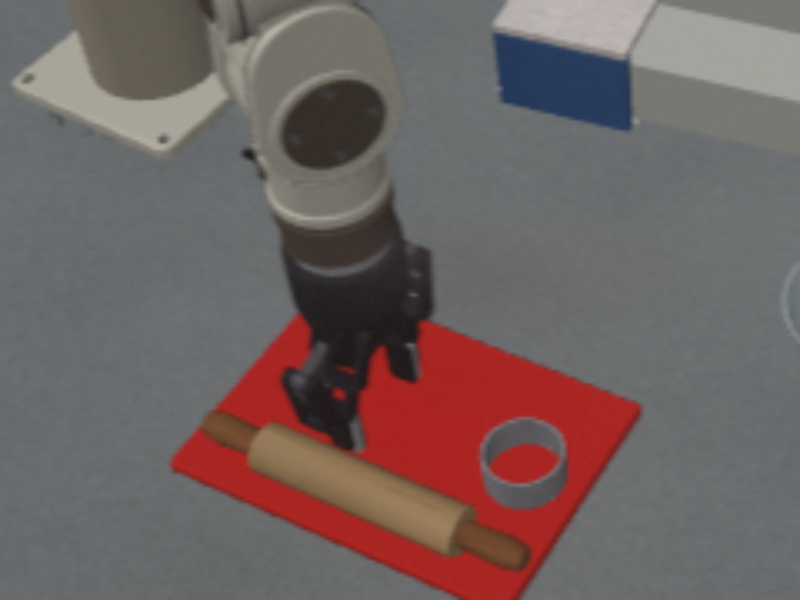

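View pics/t11.png

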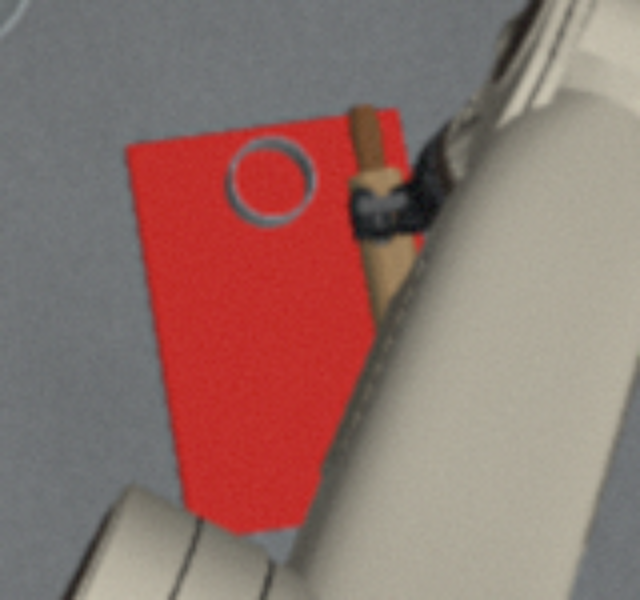

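The pin lies still on the board, with its tips at about scene (161,307) and (258,347), parallel to the long edge. Next I'll measure its centre for a middle grasp.

```bash
python3 - <<'E'
from h import *
S=C('scene');T=C('top')
im=cv2.imread('pics/s11_full.png'); hsv=cv2.cvtColor(im,cv2.COLOR_BGR2HSV)
m=((hsv[...,0]>=9)&(hsv[...,0]<22)&(hsv[...,1]>70)).astype(np.uint8); q=np.zeros_like(m); q[300:355,155:265]=m[300:355,155:265]
q=cv2.morphologyEx(q,cv2.MORPH_OPEN,np.ones((3,3),np.uint8))
n,l,s,c=cv2.connectedComponentsWithStats(q); i=1+np.argmax(s[1:,4]); k=np.argwhere(l==i)[:,::-1].astype(np.float32); print(len(k),s[i])
vx,vy,cx,cy=cv2.fitLine(k,2,0,.01,.01).ravel(); t=(k-[cx,cy])@[vx,vy]; e=[(cx+vx*a,cy+vy*a) for a in(t.min(),t.max())]; print(e)
for z in(.032,.027):
    p=S.plane(e,z); d=p[1]-p[0]; print(p.round(4),p.mean(0),np.linalg.norm(d),np.degrees(np.arctan2(d[1],d[0])))
print('far tip tri',tri(S,e[1],T,(430.5,207)))
E
python3 go.py 0.48 -0.312 0.05 93.2
```

```text
1405 [ 161  304   97   47 1405]
[(np.float32(160.81528), np.float32(305.42133)), (np.float32(257.14954), np.float32(347.65897))]
[[ 0.3408 -0.3217  0.032 ]
 [ 0.6244 -0.3062  0.032 ]] [ 0.48259063 -0.31390853  0.032     ] 0.2840850886241595 3.1302786538085794
[[ 0.3373 -0.3192  0.027 ]
 [ 0.6222 -0.3036  0.027 ]] [ 0.47975159 -0.31137248  0.027     ] 0.28538364426260915 3.130278653808591
far tip tri (array([ 0.62247723, -0.30635424,  0.03025867]), np.float64(0.003223889233820027))
t 14.43 pos [ 0.5123 -0.3103  0.1595] w 0.06 F [1.73 0.6  0.1 ] M [ 0.012 -0.006 -0.013] j [-31.  28.   7.  69.  -0. -34.] jawyaw 93.17
shift [ 1.096e+02  1.000e-01 -3.200e+01] turn opts -0.0004608330129199872 3.1411231051647537 j6 -34.4
[[-0.002, -0.055, 0.998], [0.0, 0.998, 0.055], [-1.0, 0.001, -0.002]]
```

>>> {"api": "servo_tool", "payload": {"targets": [[60,30,-1,-16,0],[60,65,-1,-31,0],[60,100,-1,-31,0],[60,115,-1,-31,0],[60,115,-1,-31,0],[45,115,-1,-31,0],[30,115,-1,-31,0],[30,115,-1,-31,0],[30,115,-1,-31,0]], "force": 80}}

```text
clock: 15.55
tool_pos: [0.4869, -0.3136, 0.0454]
eef_rot: [-25.7, 89.8, -22.3]
wrist_force: [-0.4, 1.7, 6.2]
width: 0.0375
```

```bash
python3 go.py
```

```text
t 15.55 pos [ 0.4869 -0.3136  0.0454] w 0.0375 F [-0.37  1.68  6.19] M [0.374 0.015 0.028] j [-33.  32.  -5.  53.   0. -36.] jawyaw 93.35
```

>>> {"api": "servo_tool", "payload": {"targets": [[30,-10,0,0,0],[30,-30,0,0,0],[30,-55,0,0,0],[30,-80,20,-2,0],[30,-105,45,-7,0],[30,-128,70,-13,0],[30,-128,70,-13,0],[30,-128,70,-13,0]]}}

```text
clock: 16.55
tool_pos: [0.4683, -0.2443, 0.1712]
eef_rot: [-120.6, 90.0, -117.3]
wrist_force: [-0.2, -0.1, -3.8]
width: 0.0375
```

```bash
python3 go.py 0.477 -0.2435 0.174 93.2;python3 pic.py scene s12 100 180 340 360;python3 pic.py top t12 340 180 500 330
```

```text
t 16.55 pos [ 0.4683 -0.2443  0.1712] w 0.0375 F [-0.16 -0.07 -3.78] M [ 0.03  -0.005  0.002] j [-28.  20.  -4.  66.  -0. -31.] jawyaw 93.33
shift [-2.8  0.3  8.8] turn opts 0.0023505264394197457 -3.13924166341803 j6 -30.9
[[-0.0, -0.058, 0.998], [-0.0, 0.998, 0.058], [-1.0, -0.0, -0.0]]
```

View pics/s12.png

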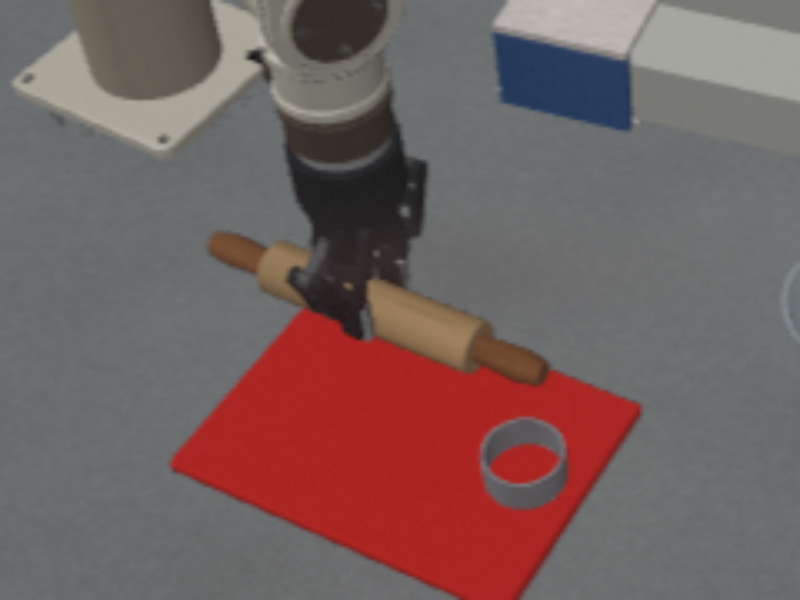

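View pics/t12.png

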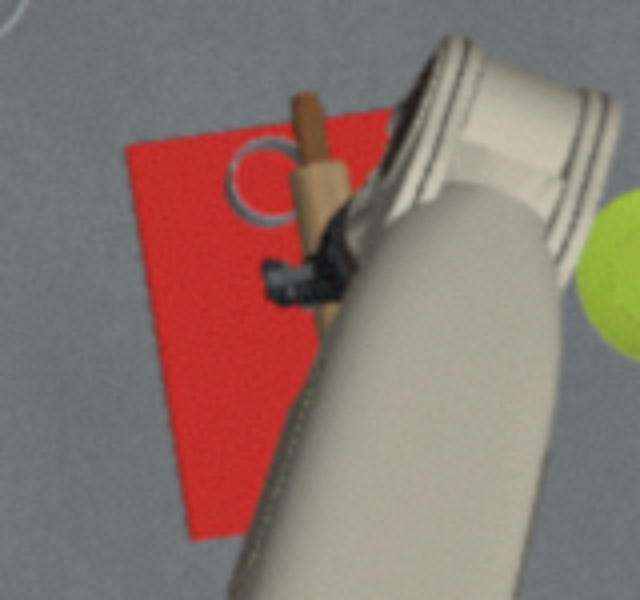

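The pin is held level over the board in both views. After a small forward correction I'll measure it.

>>> {"api": "servo_tool", "payload": {"targets": [[30,-2,0,8,0],[30,-2,0,8,0],[30,-2,0,8,0]]}}

```text
clock: 17.02
tool_pos: [0.4764, -0.2437, 0.173]
eef_rot: [155.5, 90.0, 158.8]
wrist_force: [0.2, 0.1, -1.8]
width: 0.0379
```

```bash
python3 go.py; python3 pic.py scene s13 100 180 340 360;python3 pic.py top t13 340 180 500 330
python3 - <<'E'
from h import *
S=C('scene');T=C('top')
def tips(f,box):
    hsv=cv2.cvtColor(cv2.imread(f),cv2.COLOR_BGR2HSV); x0,y0,x1,y1=box
    m=((hsv[...,0]>=8)&(hsv[...,0]<22)&(hsv[...,1]>70)).astype(np.uint8); q=np.zeros_like(m); q[y0:y1,x0:x1]=m[y0:y1,x0:x1]
    q=cv2.morphologyEx(q,cv2.MORPH_OPEN,np.ones((3,3),np.uint8)); k=np.argwhere(q)[:,::-1].astype(np.float32)
    vx,vy,cx,cy=cv2.fitLine(k,2,0,.01,.01).ravel(); t=(k-[cx,cy])@[vx,vy]; return np.array([(cx+vx*a,cy+vy*a) for a in(t.min(),t.max())])
e=tips('pics/s13_full.png',(155,240,275,305)); print('scene tips',e)
g=tips('pics/t13_full.png',(405,195,435,268)); g=g[np.argmin(g[:,1])]; print('top far tip',g)
far,err=tri(S,e[np.argmax(e[:,0])],T,g); print('far tip',far,err)
near=e[np.argmin(e[:,0])]; 
# near tip: point on ray 280mm from far tip
d=S.rays([near])[0]; d/=np.linalg.norm(d); w=S.o-far; b=w@d; c=w@w-.28**2; disc=b*b-c; print('disc',disc)
for tt in(-b-np.sqrt(max(disc,0)),-b+np.sqrt(max(disc,0))):
    p=S.o+tt*d; v=far-p; print('near',p.round(4),'centre',((p+far)/2).round(4),'yaw',np.degrees(np.arctan2(v[1],v[0])),'pitch',np.degrees(np.arcsin(v[2]/.28)))
for z in(.152,.160,.168):
    p=S.plane(e,z); print(z,p.mean(0).round(4),np.linalg.norm(p[1]-p[0]),np.degrees(np.arctan2(*(p[1]-p[0])[[1,0]])))
E
```

```text
t 17.02 pos [ 0.4764 -0.2437  0.173 ] w 0.0379 F [ 0.19  0.07 -1.83] M [-0.014 -0.005  0.024] j [-27.  20.  -3.  67.  -0. -30.] jawyaw 93.33
scene tips [[164.95622 252.11008]
 [266.4195  292.45972]]
top far tip [416.64307 199.81967]
far tip [ 0.61468925 -0.23966148  0.16093186] 0.004288936540933772
disc 0.02038759482524566
near [ 0.4955 -0.3859  0.3678] centre [ 0.5551 -0.3128  0.2644] yaw 50.81827439693057 pitch -47.639075892454
near [ 0.3354 -0.2588  0.1684] centre [ 0.4751 -0.2493  0.1646] yaw 3.9303567312616097 pitch -1.5182094823627028
0.152 [ 0.467  -0.2404  0.152 ] 0.2898466678913675 3.1838031599020407
0.16 [ 0.4723 -0.2455  0.16  ] 0.28746563109237777 3.1838031599020695
0.168 [ 0.4775 -0.2507  0.168 ] 0.2850845942933881 3.183803159902077
```

View pics/s13.png

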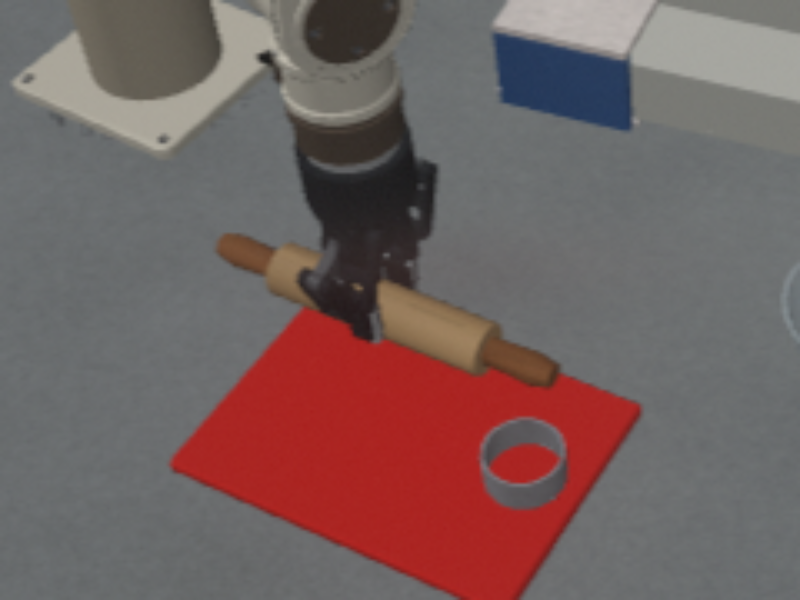

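```bash
python3 -c "
from workcell import r
print(r.sign_off())"; python3 go.py
```

```text
the job is handed in; nothing more can be done
None
the job is handed in; nothing more can be done
```

The rolling pin is out of the tray and was held level above the middle of the red board in the gripper when I handed the job in, at about 17 s.

**Drawing it out:** I held the free handle with a light 20 N grip and lifted, so the pin pivoted in the jaws and tipped to about 45°. I then drew it out past the shelf edge. Wrist force stayed near 1–2 N and I saw no contact with the shelf.

**Levelling:** The tool cannot pitch, so I laid the pin down on the board's cutter-free side. I then took hold of it again near its middle with 80 N and lifted it.

**Last checks:**

| | Measured | Target |
|---|---|---|
| Pin centre | about (0.473, −0.246) | board centre (0.471, −0.2435) |
| Pin axis height | about 0.16 m, 15 cm above the board's top | about 15 cm |
| Yaw | 3.2° | 3.2° |
| Tilt | within about 1.5° of level | level |

- **Camera disagreement:** the two views differed by 4 mm on the far tip. One estimate gave a yaw of 3.9° and a 1.5° tilt, which is about the limit of the measurement.
- **Forces:** the highest wrist force I read was about 18 N, while tipping the pin down on the board; it eased once I drew the pin forward. Forces were read at the end of each move, so short peaks could have been higher.
- **Other things:** the cutter and bowl looked undisturbed in the last pictures, and the jar and plate in the last ones that showed them whole.

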